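# Snap the cover onto the rivet well in the bench drawer

## Robot

A 6-joint arm with a two-finger parallel gripper is mounted at the origin on the work surface. World frame = base frame: x ahead of the robot, y to its left, z up, the work surface at z = 0. Lengths are in m, angles in rad, forces in N, time in s.
With the tool pointing down it reaches from about 0.35 to 0.975 m from the base axis. Payload 4.9 kg.
Tool frame: the origin (TCP) lies on the front face of the gripper's body, between the roots of the fingers; the fingertips stand 73 mm ahead of it and the grasp point (between the pads) lies 54 mm ahead of it; z points along the fingers, y is the line along which they close (so a half turn about z gives the same grasp; the last joint's range is limited). The gripper opens to 85 mm and grips with 20 to 120 N. Pads are 22 mm wide; open, the fingers measure 114 mm over their backs; the gripper's body (76 mm by 85 mm) begins 54 mm behind the grasp point. The pads swing forward as they close: fully open they stand 13 mm farther back than shut.
Start: joints at [-0.119, 0.053, 1.613, -0, 1.476, -0.119], TCP at [0.625, 0, 0.304] pointing down, gripper open.
Joint ranges: [-3.01, 3.01], [-1.01, 2.22], [0.06, 2.58], [-1.02, 4.17], [0.09, 2.62], [-3.14, 3.14]. Speed limits (rad/s): [2.57, 2.57, 3.14, 3.14, 3.14, 3.14].

## Interface

Orientations are given as a rotation vector (axis times angle).
In Python, from station import status, imaging, order gives the robot as it stands.
- The arm moves only by the tool arm_command, never from a script. Its argument "increments" is a list of rows, each an object with "slide": the shift along the tool's x, y, z in m, a list of three; "spin": the turn about the tool's z in degrees; "gripper": the opening, from -1 (shut) to 1 (fully open). In form: [{"slide": [x, y, z], "spin": spin, "gripper": gripper}, ...]. A call has 1 to 8 rows; each row is the pose to reach, as a shift and turn from the pose commanded when the call began, along the tool's axes at that moment; what a row does not reach only later rows make up. A row lasts 1/12 s, in which the tool goes at most 41.7 mm and 7.16 degrees, less where a joint would pass 70% of its speed; a pose out of reach is approached as far as the arm can. A call with a gripper value outside its range is refused whole. The fingers move at their own pace and stop on an object; "newtons" is the grip in N (left out, the last holds). Time passes only in rows, so rows that repeat a pose let the fingers close. It gives the time, the measured TCP pose, the force, the opening and the grip force at its end, in the units of the state.
- status.get_obs(): the state, without advancing time (a new reading comes with each control period).
- imaging.get_image(name): name is "scene" or "side" or "wrist"; returns a dict with "frame" (480x640x3 uint8, red, green, blue), "vfov" (degrees; the focal length in pixels is half the picture's height over the tangent of half this angle, whatever the lens; pixels are square), "cx", "cy" (the principal point, pixels), "view" (4x4, takes a point from world to camera coordinates); the wrist camera has in their place "mount" (4x4, takes a point from camera to tool coordinates, whose origin is the TCP and whose axes are the flange's). Camera axes: x right, y up, looking along -z (the intrinsics and any distortion apply to the point x, -y, -z); pixel columns grow to the right and rows downward; lengths in m; the calibration is good to about 2 mm. A picture is of the moment at which its call begins: read the wrist's pose just before it. There is no depth.
- order.finish_job(): hands the job in; it is judged then, once.
The state is a dict: "t": time; "q": joint angles; "dq": joint speeds; "effort": joint torques, N m; "tool_pos": TCP position; "tool_rot": TCP orientation; "contact_force": force on the tool from outside, world axes, zero at the start; "wrist_torque": the same for the moment, N m; "opening": finger opening in m; "grip_force": force on a finger pad.
Only numpy, scipy, OpenCV 4.12 (cv2) and the standard library are available. Lean on these libraries where they do the work, as an engineer would, in place of code of your own. Each camera call takes 0.05 s, during which the arm holds its last target. There are 200 camera calls.

## Task

Pull the drawer of the small bench cabinet out to its stop, then take the round knobbed cover from the table, set it into the round rivet well in the drawer and press it down until it snaps in and sits fully home on the rubber rim. Keep pressing it down firmly: finish while the gripper is still pressing on the snapped-in cover, with the drawer still out, and leave the bottle, mug and dauber where they stand.

Things in the scene. Friction and masses are not known exactly. Their poses are not given: they have to be found in the camera images.
- drawer (a joint): Travel in m of the one drawer of a low pale wooden cabinet, fixed on the table at a varying yaw (220 mm deep, 210 wide, 115 tall, small jars on the back of its top): 0 shut, 0.150 out at its stop. Starts at most 0.04 out, runners about 2.5 N stiff, stays where it is left. Drawer front: top edge 107 mm above the table. Side walls: tops 62 mm above the table, 172 mm apart inside.
- drawer_handle (a point): Middle of the drawer's steel bar handle (moves with the drawer); its -x axis points level out of the cabinet's front, the way the drawer pulls out. The bar lies along the point's y axis, 10 mm thick, 90 mm long, 85 mm above the table, with a 10 mm post at each end; its axis is 35 mm in front of the drawer front, so a finger has 30 mm between bar and front.
- well (a point): Centre of the top face of the rubber rim of the round aluminium rivet well in the drawer (moves with the drawer, not with the rubber). 109 mm behind the handle bar along the handle's x axis, 54 mm above the table, open upwards when the drawer is out. Well: outer diameter 81 mm, bore 63 mm, 28 mm deep. Four sprung steel balls 7.5 mm below the rim leave a 53 mm passage.
- gasket: Black rubber rim ring on the well, outer diameter 81 mm, inner 67 mm, 4 mm thick; origin at the centre of its underside. It yields about 1 mm per 5 N, at most 4 mm. Before the cover reaches it, the well's balls resist the plug with about 8 to 13 N while the flange is still about 9 to 13 mm above the rim, then give way suddenly.
- cover: Round white plastic cover, 0.06 to 0.13 kg, plug down on the table left or right of the cabinet. Origin: centre of the plug's underside, z up. Heights above it: plug 51 mm across widening to a 58 mm lip at 4 to 5 mm, then a 52 mm neck from 11 mm; flange 84 mm across from 21 to 25 mm; knob 26 mm across from 25 to 53 mm. Home: origin 21 mm or more below well.
- dye_bottle: Bystander: amber dye bottle with a white cap, 56 mm in diameter, 130 mm tall, standing on the table to the other side from the cover. Origin at the centre of its underside.
- mug: Bystander: white mug, 76 mm in diameter, 85 mm tall, with a handle, on the table right of the cabinet. Origin at the centre of its underside.
- dauber: Bystander: black knob-shaped ink dauber, 60 mm in diameter, 63 mm tall, with a narrow waist, on the table left of the cabinet. Origin at the centre of its underside.
Not all that is in view belongs to the job. Leave any green or purple look-alike of the cover alone.

How it is judged:
By the outcome, as a careful person would: the job done as asked, in the order asked, and still so for the second after the job is handed in, while the arm keeps its last pose, push and grip.
It also fails if it takes over 51 s, if anything falls off the work surface, if the arm or the gripper's body presses on something with over 40 N, if the wrist force passes 120 N, or if a joint passes its speed limit or range.

## Working session

There is one attempt and no reset: what is moved stays moved. The work goes in short steps, Python scripts to look and compute and a tool call to move; the robot and the scene stay as the last step left them, time stands still between calls to the robot, and variables do not carry over. Pictures are saved under pics/ and viewed, at most 10 in all, crops included, and the job is handed in when it is done.

Besides the shell and the picture viewer there is one more tool, called in YAML: its name, and indented under it one key for each argument. arm_command: Moves the arm, as the interface text tells. Its arguments: {"type":"object","properties":{"increments":{"type":"array","items":{"type":"object","properties":{"slide":{"type":"array","items":{"type":"number"}},"spin":{"type":"number"},"gripper":{"type":"number"}}}},"newtons":{"type":"number"}},"required":["increments"]}

```bash
mkdir -p pics; ls
python3 - <<'E'
from station import status, imaging
import cv2, pickle, numpy as np
o=status.get_obs(); print(o)
for n in ["scene","side"]:
    im=imaging.get_image(n); pickle.dump(im,open(f"pics/{n}.pkl","wb"))
    cv2.imwrite(f"pics/{n}.png",im["frame"][:,:,::-1]); print({k:v for k,v in im.items() if k!="frame"})
E
```

```text
pics
{'t': 0.0, 'q': array([-1.19008841e-01,  5.33530137e-02,  1.61429077e+00,  1.67400272e-05,
        1.47599320e+00, -1.19027671e-01]), 'dq': array([ 0.00092135,  0.00020827,  0.00055412,  0.00130165, -0.00127076,
        0.002636  ]), 'effort': array([ 2.70554956e-04, -3.93670499e+01, -3.70175600e+01, -1.62778279e-04,
        6.93513779e-03, -6.06393527e-06]), 'tool_pos': array([6.24528037e-01, 5.47971926e-05, 3.02667180e-01]), 'tool_rot': array([-2.22027832e+00, -2.22031658e+00,  1.96341393e-03]), 'contact_force': array([ 0.94397464, -0.16570705, -0.18380608]), 'wrist_torque': array([0.04787511, 0.00339282, 0.02120877]), 'grip_force': 0.0, 'opening': 0.08539286723585039}
{'vfov': 48.390072316467034, 'cx': 319.7751183942482, 'cy': 241.02272305726626, 'view': array([[-0.85790508,  0.51346962, -0.01864984,  0.51457248],
       [-0.41489962, -0.67089039,  0.61462541,  0.18581409],
       [ 0.30307947,  0.53502807,  0.78859863, -1.65269685],
       [ 0.        ,  0.        ,  0.        ,  1.        ]])}
{'vfov': 44.5425525949894, 'cx': 318.63003246821967, 'cy': 225.65835075057797, 'view': array([[ 0.97494644, -0.22122655, -0.02320013, -0.58580312],
       [ 0.12287958,  0.44870015,  0.88519421, -0.15419319],
       [-0.18541856, -0.86586777,  0.46464284, -1.55688837],
       [ 0.        ,  0.        ,  0.        ,  1.        ]])}
```

View pics/scene.png

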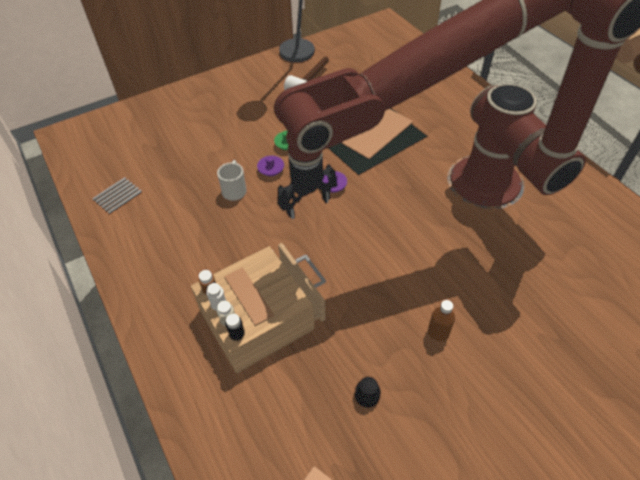

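View pics/side.png

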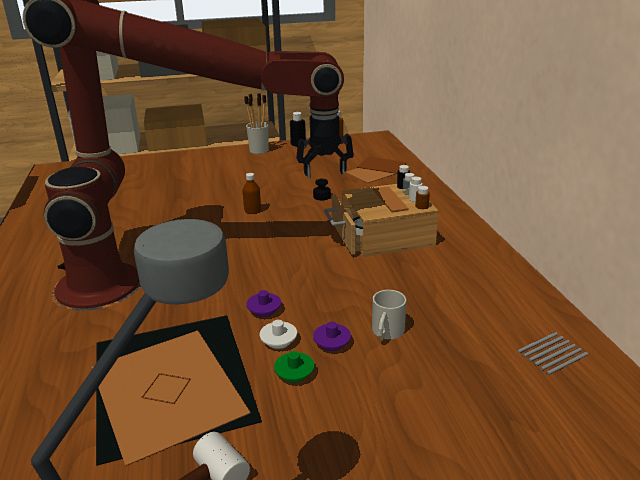

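The side view has four candidates: white at (278,333), purple at (264,303) and (332,336), and green at (294,367). Only the white one fits the description. I'll confirm it in an enlarged crop, together with the handle.

```bash
cat > h.py <<'E'
import numpy as np, cv2
from station import status, imaging
from scipy.spatial.transform import Rotation as R
def K(im):
    f=240/np.tan(np.radians(im["vfov"])/2); return f
def ray(im,uv,view=None):
    V=im["view"] if view is None else view; f=K(im)
    d=np.array([(uv[0]-im["cx"])/f,-(uv[1]-im["cy"])/f,-1])
    M=np.linalg.inv(V); return M[:3,3],M[:3,:3]@d
def onz(im,uv,z,view=None):
    c,d=ray(im,uv,view); return c+d*(z-c[2])/d[2]
def px(im,p,view=None):
    V=im["view"] if view is None else view; f=K(im)
    q=V[:3,:3]@np.asarray(p)+V[:3,3]; return np.array([im["cx"]-f*q[0]/q[2],im["cy"]+f*q[1]/q[2]])
def wrist():
    o=status.get_obs(); im=imaging.get_image("wrist")
    T=np.eye(4); T[:3,:3]=R.from_rotvec(o["tool_rot"]).as_matrix(); T[:3,3]=o["tool_pos"]
    im["view"]=np.linalg.inv(T@im["mount"]); return o,im
E
python3 - <<'E'
import pickle; from h import *
s=pickle.load(open("pics/scene.pkl","rb")); d=pickle.load(open("pics/side.pkl","rb"))
a=cv2.resize(s["frame"][225:345,260:360],None,fx=4,fy=4,interpolation=cv2.INTER_CUBIC)
b=cv2.resize(d["frame"][280:400,240:340],None,fx=4,fy=4,interpolation=cv2.INTER_CUBIC)
cv2.imwrite("pics/crop1.png",np.hstack([a,b])[:,:,::-1])
for n,uv,z in [("cover knob top",(278,323),.053),("cover flange",(278,335),.025),("mug base",(388,330),.005),("bottle",(252,210),0.0)]: print(n,onz(d,uv,z))
for n,uv,z in [("bottle cap",(447,306),.13),("handle1",(301,258),.085),("handle2",(324,284),.085)]: print(n,onz(s,uv,z))
print(px(s,[0,0,0]),px(d,[0,0,0]))
E
```

```text
cover knob top [ 0.42806597 -0.35952218  0.053     ]
cover flange [ 0.42546318 -0.36584638  0.025     ]
mug base [ 0.67688457 -0.38573609  0.005     ]
bottle [0.45169879 0.33491187 0.        ]
bottle cap [0.45671736 0.33691237 0.13      ]
handle1 [0.66120735 0.01126872 0.085     ]
handle2 [0.65208779 0.11091514 0.085     ]
[486.08380872 180.96801878] [ 98.13211407 283.6970934 ]
```

View pics/crop1.png

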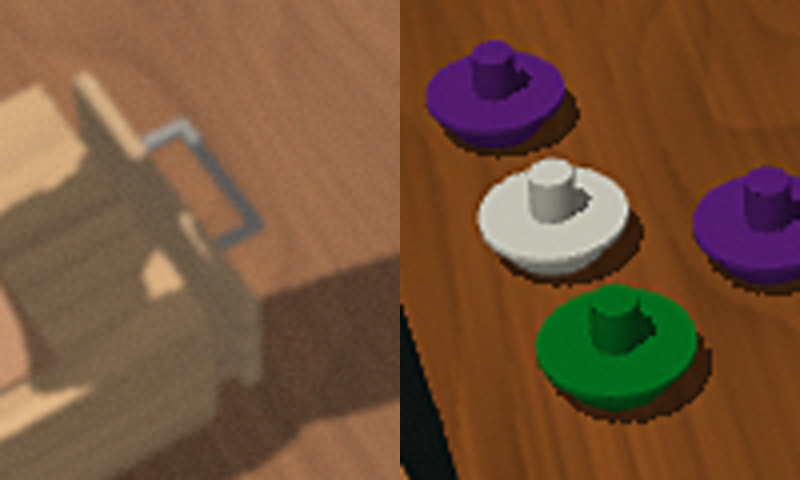

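The white cover's knob top is at side (277.5,321.5). The handle corners are at scene (307,256) and (324.5,281). Next I'll check from the wrist camera.

Run:
```python
import pickle; from h import *
s=pickle.load(open("pics/scene.pkl","rb")); d=pickle.load(open("pics/side.pkl","rb"))
a,b=onz(s,(307,256.5),.088),onz(s,(324.5,281),.088); print(a,b,np.linalg.norm(a-b),(a+b)/2)
print("knob",onz(d,(277.5,321.5),.053))
o,w=wrist(); pickle.dump(w,open("pics/w.pkl","wb")); cv2.imwrite("pics/w.png",w["frame"][:,:,::-1]); print(w["mount"],w["vfov"],px(w,a),px(w,b))
```

```text
[0.64661395 0.01722024 0.088     ] [0.64740091 0.10564775 0.088     ] 0.08843101514249824 [0.64700743 0.061434   0.088     ]
knob [ 0.42786709 -0.35383217  0.053     ]
[[-8.07450739e-04  9.55375323e-01  2.95393533e-01  7.53947658e-02]
 [ 9.99999649e-01  8.38041427e-04  2.30416558e-05  8.96250336e-04]
 [-2.25538589e-04  2.95393448e-01 -9.55375664e-01 -7.07787527e-02]
 [ 0.00000000e+00  0.00000000e+00  0.00000000e+00  1.00000000e+00]] 69.42951982959178 [342.5256773  205.83482781] [346.01155641  91.53686935]
```

View pics/w.png

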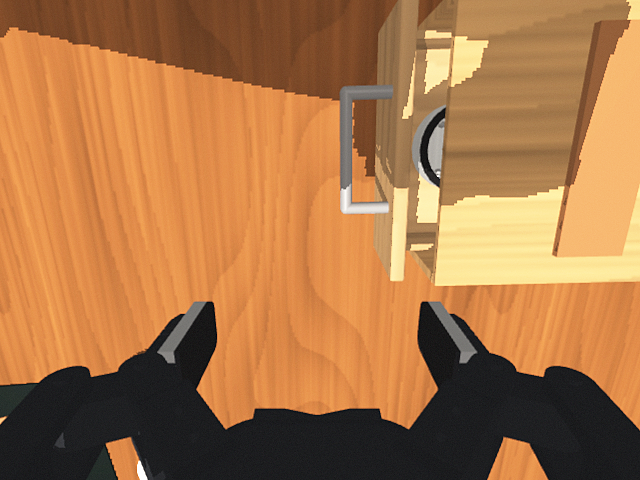

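Run:
```python
import pickle; from h import *
w=pickle.load(open("pics/w.pkl","rb"))
g=w["frame"].astype(float)
for r in (105,120,150,170,190):  # bar edges: gray = low saturation
    row=g[r,325:375]; sat=row.max(1)-row.min(1); c=np.where(sat<35)[0]+325; print(r,c.min(),c.max(),len(c))
a,b=[onz(w,p,.088) for p in ((346.5,92),(347,208))]; print(a,b,np.linalg.norm(a-b),(a+b)/2,np.degrees(np.arctan2(b[0]-a[0],a[1]-b[1])))
p,q=onz(w,(388,0),.107),onz(w,(397,280),.107);print(p,q,np.degrees(np.arctan2(q[0]-p[0],p[1]-q[1])))
```

```text
105 340 351 12
120 340 351 12
150 341 351 11
170 341 351 11
190 341 351 11
[0.64778094 0.10532122 0.088     ] [0.65040503 0.01537429 0.088     ] 0.08998520108840824 [0.64909299 0.06034775 0.088     ] 1.6710614261937238
[0.67244047 0.15971391 0.107     ] [ 0.69201403 -0.04180689  0.107     ] 5.547691766569761
```

arm_command:
  increments:
    - {"slide": [0.02, 0.008, 0.03], "spin": -1, "gripper": -0.3}
    - {"slide": [0.04, 0.016, 0.06], "spin": -1.5, "gripper": -0.3}
    - {"slide": [0.06, 0.023, 0.09], "spin": -1.5, "gripper": -0.3}
    - {"slide": [0.06, 0.023, 0.09], "spin": -1.5, "gripper": -0.3}
    - {"slide": [0.06, 0.023, 0.09], "spin": -1.5, "gripper": -0.3}
    - {"slide": [0.06, 0.023, 0.09], "spin": -1.5, "gripper": -0.3}
  newtons: 40

```text
t: 0.65
tool_pos: [0.6482, 0.0597, 0.2146]
tool_rot: [2.191, 2.25, 0.0]
contact_force: [-0.2, -0.1, 0.3]
opening: 0.0304
grip_force: 0.0
```

Run:
```python
from h import *
o,w=wrist(); print(o["tool_pos"],o["opening"],px(w,(.6478,.1053,.088)),px(w,(.6504,.0154,.088)))
cv2.imwrite("pics/w2.png",w["frame"][:,:,::-1])
```

```text
[0.64822775 0.05970715 0.21457716] 0.030406476940140013 [316.43300279 187.61598479] [316.94721604 326.76413782]
```

View pics/w2.png

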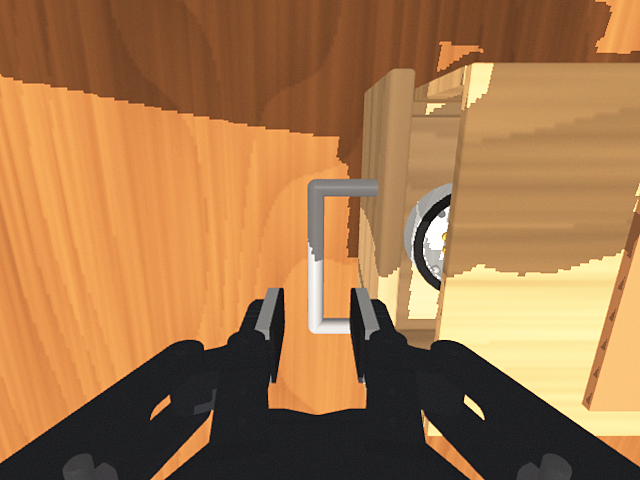

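The bar (column 316) is centred between the fingers, so I'll go down and grip it.

arm_command:
  increments:
    - {"slide": [0, 0, 0.025], "spin": 0, "gripper": -0.3}
    - {"slide": [0, 0, 0.05], "spin": 0, "gripper": -0.3}
    - {"slide": [0, 0, 0.075], "spin": 0, "gripper": -0.3}
    - {"slide": [0, 0, 0.075], "spin": 0, "gripper": -0.3}
    - {"slide": [0, 0, 0.075], "spin": 0, "gripper": -1}
    - {"slide": [0, 0, 0.075], "spin": 0, "gripper": -1}
    - {"slide": [0, 0, 0.075], "spin": 0, "gripper": -1}
    - {"slide": [0, 0, 0.075], "spin": 0, "gripper": -1}

```text
t: 1.37
tool_pos: [0.6489, 0.0592, 0.1411]
tool_rot: [2.191, 2.248, 0.001]
contact_force: [-2.0, -2.6, 5.4]
opening: 0.0082
grip_force: 39.2
```

arm_command:
  increments:
    - {"slide": [0, -0.01, 0], "spin": 0, "gripper": -1}
    - {"slide": [0, -0.022, 0], "spin": 0, "gripper": -1}
    - {"slide": [0, -0.034, 0], "spin": 0, "gripper": -1}
    - {"slide": [0, -0.046, 0], "spin": 0, "gripper": -1}
    - {"slide": [0, -0.058, 0], "spin": 0, "gripper": -1}
    - {"slide": [0, -0.07, 0], "spin": 0, "gripper": -1}
    - {"slide": [0, -0.082, 0], "spin": 0, "gripper": -1}
    - {"slide": [0, -0.094, 0], "spin": 0, "gripper": -1}

```text
t: 2.03
tool_pos: [0.5556, 0.0569, 0.1412]
tool_rot: [2.188, 2.246, 0.006]
contact_force: [1.7, -3.1, 3.1]
opening: 0.0084
grip_force: 40.5
```

arm_command:
  increments:
    - {"slide": [0, -0.008, 0], "spin": 0, "gripper": -1}
    - {"slide": [0, -0.014, 0], "spin": 0, "gripper": -1}
    - {"slide": [0, -0.018, 0], "spin": 0, "gripper": -1}
    - {"slide": [0, -0.022, 0], "spin": 0, "gripper": -1}
    - {"slide": [0, -0.022, 0], "spin": 0, "gripper": -1}

```text
t: 2.45
tool_pos: [0.5331, 0.0563, 0.1411]
tool_rot: [2.189, 2.247, 0.003]
contact_force: [-0.9, -4.3, 7.6]
opening: 0.0083
grip_force: 41.0
```

arm_command:
  increments:
    - {"slide": [0, -0.004, 0], "spin": 0, "gripper": -1}
    - {"slide": [0, -0.008, 0], "spin": 0, "gripper": -1}
    - {"slide": [0, -0.012, 0], "spin": 0, "gripper": -1}
    - {"slide": [0, -0.012, 0], "spin": 0, "gripper": -1}

```text
t: 2.78
tool_pos: [0.5212, 0.056, 0.1411]
tool_rot: [2.189, 2.247, 0.003]
contact_force: [0.3, -4.1, 8.8]
opening: 0.0083
grip_force: 41.1
```

arm_command:
  increments:
    - {"slide": [0, -0.003, 0], "spin": 0, "gripper": -1}
    - {"slide": [0, -0.006, 0], "spin": 0, "gripper": -1}
    - {"slide": [0, -0.006, 0], "spin": 0, "gripper": -1}

```text
t: 3.03
tool_pos: [0.5188, 0.0559, 0.1412]
tool_rot: [2.184, 2.24, 0.018]
contact_force: [19.1, -2.8, -7.5]
opening: 0.0083
grip_force: 39.9
```

The force rose to 19 N after 130 mm of travel, so the drawer is at its stop. I'll relax, release gently and go up.

arm_command:
  increments:
    - {"slide": [0, 0.0035, 0], "spin": 0, "gripper": -1}
    - {"slide": [0, 0.0035, 0], "spin": 0, "gripper": -0.35}
    - {"slide": [0, 0.0035, 0], "spin": 0, "gripper": -0.35}
    - {"slide": [0, 0.0035, 0], "spin": 0, "gripper": -0.35}
    - {"slide": [0, 0.0035, -0.02], "spin": 0, "gripper": -0.35}
    - {"slide": [0, 0.0035, -0.05], "spin": 0, "gripper": -0.35}
    - {"slide": [0, 0.0035, -0.09], "spin": 0, "gripper": -0.35}
    - {"slide": [0, 0.0035, -0.13], "spin": 0, "gripper": -0.35}

```text
t: 3.7
tool_pos: [0.5159, 0.0569, 0.2681]
tool_rot: [-2.189, -2.248, 0.005]
contact_force: [0.6, -0.9, -0.5]
opening: 0.0275
grip_force: 0.0
```

Run:
```python
from h import *
import pickle
o,w=wrist(); print(o["tool_pos"],o["tool_rot"],px(w,(.628,.0598,.054)),px(w,(.519,.057,.09)))
pickle.dump(w,open("pics/w3.pkl","wb"))
d=imaging.get_image("side");print(px(d,(.628,.0598,.054)))
cv2.imwrite("pics/w3.png",w["frame"][:,:,::-1])
```

```text
[0.51587469 0.05694936 0.26806173] [-2.18892359 -2.24772323  0.00461488] [449.19290717 226.24862853] [320.97513318 238.35998383]
[322.76005979 226.4829211 ]
```

View pics/w3.png

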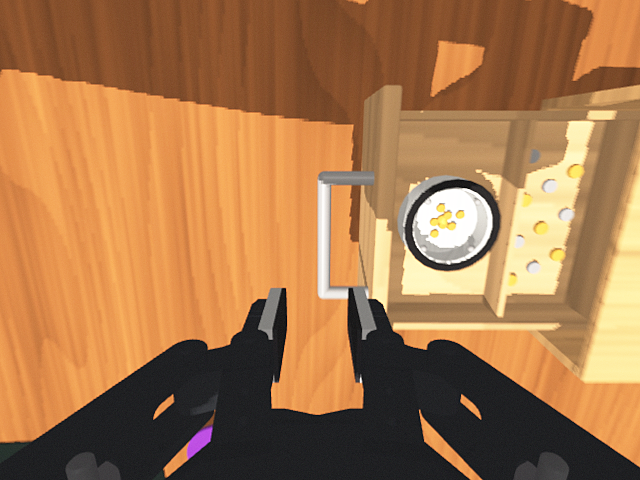

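Run:
```python
from h import *
import pickle
w=pickle.load(open("pics/w3.pkl","rb"))
print(onz(w,(324,178),.088),onz(w,(324,292),.088))
g=w["frame"].max(2); m=((g<45)*255).astype(np.uint8); m[285:]=0; m[:,:380]=0
n,l,st,c=cv2.connectedComponentsWithStats(m); k=1+st[1:,4].argmax(); 
cn=max(cv2.findContours((l==k).astype(np.uint8),cv2.RETR_EXTERNAL,cv2.CHAIN_APPROX_NONE)[0],key=len)
e=cv2.fitEllipse(cn); print(e,onz(w,e[0],.054)); x,y,W,H=cv2.boundingRect(cn)
print(np.linalg.norm(onz(w,(x,y+H/2),.054)-onz(w,(x+W,y+H/2),.054)))
```

```text
[0.51987855 0.10172524 0.088     ] [0.52273517 0.011952   0.088     ]
((452.1317443847656, 223.55555725097656), (79.47554779052734, 87.39468383789062), 47.24675369262695) [0.63015702 0.06221552 0.054     ]
0.07178086899382502
```

arm_command:
  increments:
    - {"slide": [0, 0.04, 0], "spin": 0, "gripper": 0}
    - {"slide": [0, 0.08, 0], "spin": 0, "gripper": 0}
    - {"slide": [0, 0.114, 0], "spin": 0, "gripper": 0.2}
    - {"slide": [0, 0.114, 0], "spin": 0, "gripper": 0.2}
    - {"slide": [0, 0.114, 0], "spin": 0, "gripper": 0.2}
    - {"slide": [0, 0.114, 0], "spin": 0, "gripper": 0.2}

```text
t: 4.3
tool_pos: [0.6306, 0.0598, 0.2674]
tool_rot: [-2.19, -2.249, 0.003]
contact_force: [-0.9, -0.1, 1.3]
opening: 0.0512
grip_force: 0.0
```

Run:
```python
from h import *
import pickle
o,w=wrist(); print(o["tool_pos"],o["tool_rot"],px(w,(.630,.0605,.054)))
pickle.dump(w,open("pics/w4.pkl","wb"))
cv2.imwrite("pics/w4.png",cv2.resize(w["frame"][140:320,220:420],None,fx=3,fy=3)[:,:,::-1])
```

```text
[0.63060053 0.05982512 0.26738681] [-2.19021789 -2.24890564  0.0028915 ] [315.81522236 225.34816145]
```

View pics/w4.png

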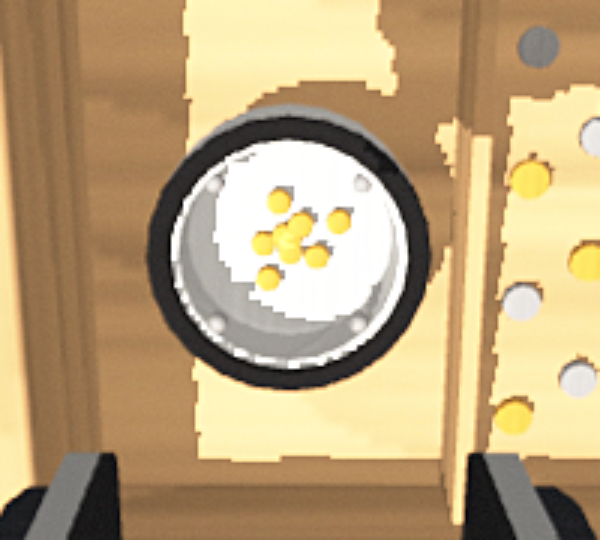

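Run:
```python
from h import *
import pickle
w=pickle.load(open("pics/w4.pkl","rb"));s=pickle.load(open("pics/scene.pkl","rb"));d=pickle.load(open("pics/side.pkl","rb"))
o=status.get_obs(); M=R.from_rotvec(o["tool_rot"]).as_matrix()
print("well",onz(w,(316.2,224.2),.054),"axis px",[px(w,o["tool_pos"]+M[:,2]*k) for k in (.06,.213)])
print("lamp base",onz(s,(297,50),0),onz(s,(300,0),.2),onz(s,(300,0),.3))
c,r=ray(d,(180,260)); print("cam",c)
for z in (.3,.4,.5,.6,.7): print(onz(d,(180,260),z), px(s,onz(d,(180,260),z)))
print(M.round(4))
```

```text
well [0.63030076 0.06151239 0.054     ] axis px [array([314.44763153, 319.51002621]), array([315.79642206, 226.39584554])]
lamp base [ 0.14389277 -0.9369778   0.        ] [ 0.12253292 -0.93118941  0.2       ] [ 0.21234062 -0.7633849   0.3       ]
cam [ 0.30139786 -1.40846816  0.84629724]
[ 0.24536139 -0.45500583  0.3       ] [341.62669909  47.72176872]
[ 0.2556189  -0.62953761  0.4       ] [307.92103949  -9.20868587]
[ 0.2658764 -0.8040694  0.5      ] [274.69374007 -65.33116746]
[ 0.27613391 -0.97860119  0.6       ] [ 241.93468907 -120.66275533]
[ 0.28639141 -1.15313298  0.7       ] [ 209.6340577  -175.22005073]
[[-2.640e-02  9.996e-01 -1.800e-03]
 [ 9.997e-01  2.640e-02  3.000e-04]
 [ 3.000e-04 -1.800e-03 -1.000e+00]]
```

arm_command:
  increments:
    - {"slide": [-0.03, -0.015, 0], "spin": 0, "gripper": 0.2}
    - {"slide": [-0.065, -0.033, 0], "spin": 0, "gripper": 0.2}
    - {"slide": [-0.1, -0.052, 0], "spin": 0, "gripper": 0.2}
    - {"slide": [-0.135, -0.07, 0], "spin": 0, "gripper": 0.2}
    - {"slide": [-0.17, -0.088, 0], "spin": 0, "gripper": 0.2}
    - {"slide": [-0.205, -0.106, 0], "spin": 0, "gripper": 0.2}
    - {"slide": [-0.24, -0.125, 0], "spin": 0, "gripper": 0.2}
    - {"slide": [-0.27, -0.14, 0], "spin": 0, "gripper": 0.2}

```text
t: 5.02
tool_pos: [0.4962, -0.2151, 0.2694]
tool_rot: [2.192, 2.249, -0.0]
contact_force: [0.5, 0.1, -0.3]
opening: 0.0512
grip_force: 0.0
```

arm_command:
  increments:
    - {"slide": [-0.035, -0.018, 0], "spin": 0, "gripper": 0.2}
    - {"slide": [-0.07, -0.037, 0], "spin": 0, "gripper": 0.2}
    - {"slide": [-0.105, -0.055, 0], "spin": 0, "gripper": 0.2}
    - {"slide": [-0.142, -0.074, 0], "spin": 0, "gripper": 0.2}
    - {"slide": [-0.142, -0.074, 0], "spin": 0, "gripper": 0.2}
    - {"slide": [-0.142, -0.074, 0], "spin": 0, "gripper": 0.2}
    - {"slide": [-0.142, -0.074, 0], "spin": 0, "gripper": 0.2}

```text
t: 5.6
tool_pos: [0.4279, -0.357, 0.2691]
tool_rot: [2.193, 2.25, 0.001]
contact_force: [0.5, -0.0, -0.3]
opening: 0.0511
grip_force: 0.0
```

Run:
```python
from h import *
import pickle
o,w=wrist(); print(o["tool_pos"],o["tool_rot"],px(w,(.427,-.357,.053)))
pickle.dump(w,open("pics/w5.pkl","wb"))
cv2.imwrite("pics/w5.png",w["frame"][:,:,::-1])
```

```text
[ 0.42786134 -0.35702416  0.26905872] [2.19254386e+00 2.24983212e+00 9.20096517e-04] [314.62902367 225.2647291 ]
```

View pics/w5.png

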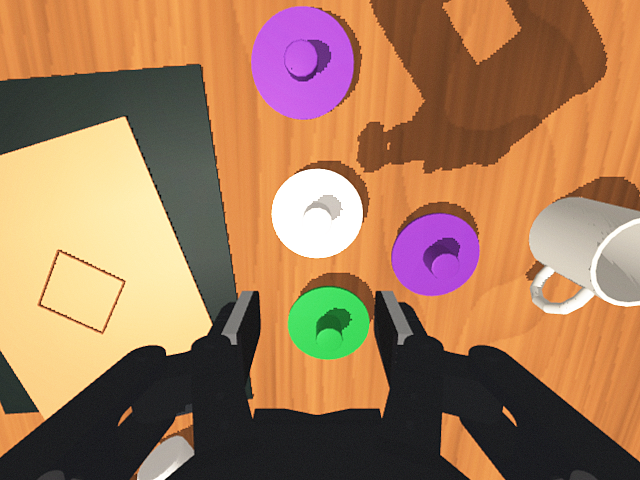

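The white cover is centred near (317,213), with the green and purple look-alikes around it. I'll fit its flange disc at z = 0.025.

Run:
```python
from h import *
import pickle
w=pickle.load(open("pics/w5.pkl","rb")); f=w["frame"].astype(int)
m=(((f.max(2)-f.min(2))<40)&(f.min(2)>110)).astype(np.uint8); m[:150]=0;m[275:]=0;m[:,:255]=0;m[:,380:]=0
cn=max(cv2.findContours(m,cv2.RETR_EXTERNAL,cv2.CHAIN_APPROX_NONE)[0],key=len)
e=cv2.fitEllipse(cv2.convexHull(cn)); P=np.array([onz(w,p[0],.025)[:2] for p in cv2.convexHull(cn)])
c,r=cv2.minEnclosingCircle(P.astype(np.float32)); print(e,"ctr",c,"r",r, onz(w,e[0],.025))
print("delta",np.array(c)-status.get_obs()["tool_pos"][:2])
```

```text
((316.70721435546875, 213.00918579101562), (89.29531860351562, 90.89188385009766), 94.97899627685547) ctr (0.4285964071750641, -0.35415294766426086) r 0.04261751100420952 [ 0.42867894 -0.35254891  0.025     ]
delta [0.00028172 0.00247156]
```

arm_command:
  increments:
    - {"slide": [0.0035, 0.001, 0.035], "spin": 0, "gripper": 0.2}
    - {"slide": [0.0035, 0.001, 0.07], "spin": 0, "gripper": 0.2}
    - {"slide": [0.0035, 0.001, 0.105], "spin": 0, "gripper": 0.2}
    - {"slide": [0.0035, 0.001, 0.135], "spin": 0, "gripper": 0.2}
    - {"slide": [0.0035, 0.001, 0.155], "spin": 0, "gripper": 0.2}
    - {"slide": [0.0035, 0.001, 0.168], "spin": 0, "gripper": 0.2}
    - {"slide": [0.0035, 0.001, 0.168], "spin": 0, "gripper": 0.2}

```text
t: 6.23
tool_pos: [0.4284, -0.3515, 0.0976]
tool_rot: [-2.185, -2.248, -0.001]
contact_force: [-1.0, 0.2, -0.2]
opening: 0.0515
grip_force: 0.0
```

arm_command:
  increments:
    - {"slide": [0, 0, 0], "spin": 0, "gripper": -1}
    - {"slide": [0, 0, 0], "spin": 0, "gripper": -1}
    - {"slide": [0, 0, 0], "spin": 0, "gripper": -1}
    - {"slide": [0, 0, 0], "spin": 0, "gripper": -1}
    - {"slide": [0, 0, 0], "spin": 0, "gripper": -1}
  newtons: 80

```text
t: 6.65
tool_pos: [0.4305, -0.3554, 0.1034]
tool_rot: [2.189, 2.247, 0.001]
contact_force: [0.4, 1.5, 6.3]
opening: 0.0233
grip_force: 79.0
```

arm_command:
  increments:
    - {"slide": [0, 0, -0.015], "spin": 0, "gripper": -1}
    - {"slide": [0, 0, -0.04], "spin": 0, "gripper": -1}
    - {"slide": [0, 0, -0.075], "spin": 0, "gripper": -1}
    - {"slide": [0, 0, -0.11], "spin": 0, "gripper": -1}
    - {"slide": [0, 0, -0.14], "spin": 0, "gripper": -1}
    - {"slide": [0, 0, -0.16], "spin": 0, "gripper": -1}
    - {"slide": [0, 0, -0.16], "spin": 0, "gripper": -1}
    - {"slide": [0, 0, -0.16], "spin": 0, "gripper": -1}

```text
t: 7.32
tool_pos: [0.4296, -0.3549, 0.2625]
tool_rot: [2.19, 2.248, -0.0]
contact_force: [0.8, 0.7, -1.7]
opening: 0.0234
grip_force: 78.7
```

Run:
```python
from h import *
import pickle
o,w=wrist(); print(o["tool_pos"],o["tool_rot"],o["opening"],o["contact_force"])
M=R.from_rotvec(o["tool_rot"]).as_matrix()
for k in (.073,.077): print(px(w,o["tool_pos"]+M[:,2]*k))
pickle.dump((o,w),open("pics/w6.pkl","wb"))
cv2.imwrite("pics/w6.png",w["frame"][:,:,::-1])
```

```text
[ 0.42957213 -0.35488249  0.26253187] [ 2.18988871e+00  2.24760718e+00 -4.42490321e-04] 0.02340030910087261 [ 0.80795501  0.7079674  -1.74935256]
[314.92060812 304.20373143]
[314.96301347 300.20073518]
```

View pics/w6.png

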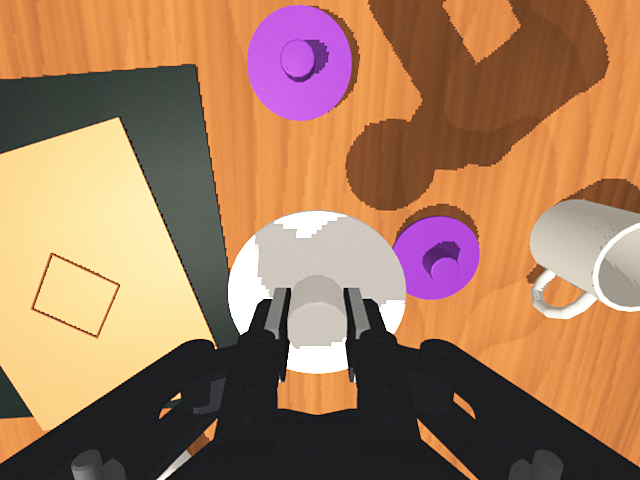

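Run:
```python
from h import *
import pickle
from scipy.optimize import least_squares
o,w=pickle.load(open("pics/w6.pkl","rb")); M=R.from_rotvec(o["tool_rot"]).as_matrix(); t=np.linspace(0,6.283,400)
f=w["frame"].astype(int); col=f[:,317]; 
print("top/bot",[r for r in range(200,380) if (col[r].max()-col[r].min()<40)!=(col[r-1].max()-col[r-1].min()<40)])
def ext(v):
    P=[px(w,o["tool_pos"]+M@np.array([v[0]+.042*np.cos(a),v[1]+.042*np.sin(a),v[2]])) for a in t]; P=np.array(P); return np.r_[P.min(0),P.max(0)]
r=least_squares(lambda v:ext(v)-[228,210,407,374],[0,0,.075]); print(r.x,r.fun)
```

```text
top/bot [210, 373]
[0.00136642 0.00119622 0.0763461 ] [-0.34303857  0.35074867  0.34302749 -0.40876686]
```

Cover centre offset in the tool frame is (1.4, 1.2) mm. The target TCP is (0.6291, 0.0598).

arm_command:
  increments:
    - {"slide": [0.025, 0.013, 0], "spin": 0, "gripper": -1}
    - {"slide": [0.055, 0.028, 0], "spin": 0, "gripper": -1}
    - {"slide": [0.09, 0.046, 0], "spin": 0, "gripper": -1}
    - {"slide": [0.125, 0.064, 0], "spin": 0, "gripper": -1}
    - {"slide": [0.16, 0.082, 0], "spin": 0, "gripper": -1}
    - {"slide": [0.195, 0.1, 0], "spin": 0, "gripper": -1}
    - {"slide": [0.23, 0.118, 0], "spin": 0, "gripper": -1}
    - {"slide": [0.265, 0.136, 0], "spin": 0, "gripper": -1}

```text
t: 8.03
tool_pos: [0.5576, -0.0837, 0.2578]
tool_rot: [-2.19, -2.247, 0.004]
contact_force: [1.9, -0.4, -0.2]
opening: 0.0239
grip_force: 78.7
```

arm_command:
  increments:
    - {"slide": [0.035, 0.018, 0], "spin": 0, "gripper": -1}
    - {"slide": [0.07, 0.036, 0], "spin": 0, "gripper": -1}
    - {"slide": [0.105, 0.054, 0], "spin": 0, "gripper": -1}
    - {"slide": [0.13, 0.067, 0], "spin": 0, "gripper": -1}
    - {"slide": [0.1444, 0.0743, 0], "spin": 0, "gripper": -1}
    - {"slide": [0.1444, 0.0743, 0], "spin": 0, "gripper": -1}
    - {"slide": [0.1444, 0.0743, 0], "spin": 0, "gripper": -1}
    - {"slide": [0.1444, 0.0743, 0], "spin": 0, "gripper": -1}

```text
t: 8.7
tool_pos: [0.628, 0.0594, 0.2594]
tool_rot: [-2.192, -2.248, 0.004]
contact_force: [-0.2, -0.1, -1.2]
opening: 0.0234
grip_force: 78.8
```

arm_command:
  increments:
    - {"slide": [0, 0, 0.02], "spin": 0, "gripper": -1}
    - {"slide": [0, 0, 0.04], "spin": 0, "gripper": -1}
    - {"slide": [0, 0, 0.06], "spin": 0, "gripper": -1}
    - {"slide": [0, 0, 0.08], "spin": 0, "gripper": -1}
    - {"slide": [0, 0, 0.08], "spin": 0, "gripper": -1}
    - {"slide": [0, 0, 0.08], "spin": 0, "gripper": -1}
    - {"slide": [0, 0, 0.08], "spin": 0, "gripper": -1}
  newtons: 100

```text
t: 9.28
tool_pos: [0.6291, 0.0594, 0.1821]
tool_rot: [2.193, 2.248, 0.001]
contact_force: [-0.3, 0.4, 0.3]
opening: 0.0231
grip_force: 98.2
```

arm_command:
  increments:
    - {"slide": [0, 0, 0.01], "spin": 0, "gripper": -1}
    - {"slide": [0, 0, 0.02], "spin": 0, "gripper": -1}
    - {"slide": [0, 0, 0.026], "spin": 0, "gripper": -1}
    - {"slide": [0, 0, 0.03], "spin": 0, "gripper": -1}
    - {"slide": [0, 0, 0.033], "spin": 0, "gripper": -1}
    - {"slide": [0, 0, 0.033], "spin": 0, "gripper": -1}

```text
t: 9.78
tool_pos: [0.6294, 0.06, 0.1488]
tool_rot: [2.191, 2.25, -0.0]
contact_force: [-1.1, -2.7, 4.4]
opening: 0.023
grip_force: 99.5
```

arm_command:
  increments:
    - {"slide": [0, 0, 0.002], "spin": 0, "gripper": -1}
    - {"slide": [0, 0, 0.004], "spin": 0, "gripper": -1}
    - {"slide": [0, 0, 0.006], "spin": 0, "gripper": -1}
    - {"slide": [0, 0, 0.006], "spin": 0, "gripper": -1}

```text
t: 10.12
tool_pos: [0.6291, 0.0606, 0.1419]
tool_rot: [2.192, 2.25, 0.002]
contact_force: [1.9, 0.7, -2.4]
opening: 0.0228
grip_force: 98.8
```

arm_command:
  increments:
    - {"slide": [0, 0, 0.002], "spin": 0, "gripper": -1}
    - {"slide": [0, 0, 0.004], "spin": 0, "gripper": -1}
    - {"slide": [0, 0, 0.006], "spin": 0, "gripper": -1}
    - {"slide": [0, 0, 0.008], "spin": 0, "gripper": -1}
    - {"slide": [0, 0, 0.008], "spin": 0, "gripper": -1}

```text
t: 10.53
tool_pos: [0.6292, 0.06, 0.1348]
tool_rot: [2.192, 2.25, -0.0]
contact_force: [-0.7, -3.2, 7.5]
opening: 0.0231
grip_force: 99.5
```

arm_command:
  increments:
    - {"slide": [0, 0, 0.001], "spin": 0, "gripper": -1}
    - {"slide": [0, 0, 0.002], "spin": 0, "gripper": -1}
    - {"slide": [0, 0, 0.002], "spin": 0, "gripper": -1}
    - {"slide": [0, 0, 0.002], "spin": 0, "gripper": -1}

```text
t: 10.87
tool_pos: [0.6296, 0.0601, 0.1342]
tool_rot: [2.191, 2.249, 0.001]
contact_force: [-1.7, -2.9, 10.1]
opening: 0.0227
grip_force: 99.5
```

arm_command:
  increments:
    - {"slide": [0, 0, 0.001], "spin": 0, "gripper": -1}
    - {"slide": [0, 0, 0.002], "spin": 0, "gripper": -1}
    - {"slide": [0, 0, 0.003], "spin": 0, "gripper": -1}
    - {"slide": [0, 0, 0.003], "spin": 0, "gripper": -1}
    - {"slide": [0, 0, 0.003], "spin": 0, "gripper": -1}

```text
t: 11.28
tool_pos: [0.6308, 0.0601, 0.1331]
tool_rot: [2.19, 2.248, 0.004]
contact_force: [-2.6, -3.0, 15.2]
opening: 0.023
grip_force: 100.6
```

arm_command:
  increments:
    - {"slide": [0, 0, 0.001], "spin": 0, "gripper": -1}
    - {"slide": [0, 0, 0.002], "spin": 0, "gripper": -1}
    - {"slide": [0, 0, 0.002], "spin": 0, "gripper": -1}
    - {"slide": [0, 0, 0.002], "spin": 0, "gripper": -1}

```text
t: 11.62
tool_pos: [0.6317, 0.0601, 0.1325]
tool_rot: [2.188, 2.246, 0.007]
contact_force: [-2.5, -2.7, 18.7]
opening: 0.0227
grip_force: 101.3
```

The x drift, with −2.6 N in x, shows the drawer creeping inwards. I'll pull it back out while pressing.

arm_command:
  increments:
    - {"slide": [0, -0.002, 0], "spin": 0, "gripper": -1}
    - {"slide": [0, -0.004, 0], "spin": 0, "gripper": -1}
    - {"slide": [0, -0.005, 0], "spin": 0, "gripper": -1}
    - {"slide": [0, -0.005, 0.001], "spin": 0, "gripper": -1}
    - {"slide": [0, -0.005, 0.002], "spin": 0, "gripper": -1}
    - {"slide": [0, -0.005, 0.002], "spin": 0, "gripper": -1}

```text
t: 12.12
tool_pos: [0.628, 0.06, 0.1324]
tool_rot: [2.187, 2.245, 0.01]
contact_force: [-1.6, -1.5, 23.7]
opening: 0.0231
grip_force: 102.0
```

Run:
```python
from h import *
o,w=wrist(); d=imaging.get_image("side"); print(o["tool_pos"],o["contact_force"],px(d,(.63,.06,.054)))
a=cv2.resize(w["frame"],(400,300)); x,y=px(d,(.63,.06,.06)).astype(int)
b=cv2.resize(d["frame"][y-45:y+45,x-60:x+60],(400,300),interpolation=cv2.INTER_CUBIC)
cv2.imwrite("pics/fin.png",np.hstack([a,b])[:,:,::-1])
```

```text
[0.62797654 0.05999989 0.13241146] [-1.60852468 -1.53902482 23.68715517] [323.41542805 226.36704372]
```

View pics/fin.png

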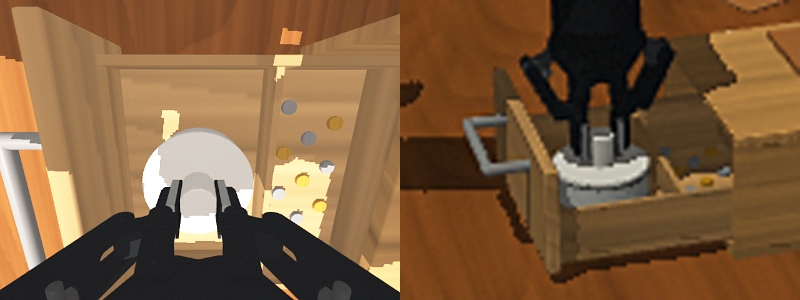

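The cover sits flush on the rim. The force rose at about 5 N/mm, which is the gasket's stiffness, and it is now held at about 24 N. I'll check that it's steady, then hand in.

arm_command:
  increments:
    - {"slide": [0, 0, 0], "spin": 0, "gripper": -1}
    - {"slide": [0, 0, 0], "spin": 0, "gripper": -1}
    - {"slide": [0, 0, 0], "spin": 0, "gripper": -1}
    - {"slide": [0, 0, 0], "spin": 0, "gripper": -1}
    - {"slide": [0, 0, 0], "spin": 0, "gripper": -1}
    - {"slide": [0, 0, 0], "spin": 0, "gripper": -1}

```text
t: 12.72
tool_pos: [0.628, 0.06, 0.1324]
tool_rot: [2.187, 2.245, 0.01]
contact_force: [-2.3, -1.1, 23.7]
opening: 0.0229
grip_force: 102.0
```

```bash
python3 -c "
from station import order
print(order.finish_job())"
```

```text
the job is handed in; nothing more can be done
None
```

I handed the job in at about 13 s: the drawer is out at its stop to within a millimetre or two, and the white cover is in the well, judged snapped home from the force readings. The gripper is still pressing on it at about 24 N, and I didn't touch the bottle, mug or dauber.

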